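# Draw a swatch blank from the bottom of the chute

## Robot

A 7-joint arm with a two-finger parallel gripper is mounted at the origin on the work surface. World frame = base frame: x ahead of the robot, y to its left, z up, the work surface at z = 0. Lengths are in mm, angles in rad, forces in N, time in s.
With the tool pointing down it reaches from about 350 to 900 mm from the base axis. Payload 8.1 kg.
Tool frame: the origin (TCP) lies on the centre line of the jaws, within the pads' length; the fingertips stand 25 mm ahead of it and the grasp point (between the pads) lies 6 mm ahead of it; z points along the fingers, y is the line along which they close (so a half turn about z gives the same grasp; the last joint's range is limited). The gripper opens to 85 mm and grips with 20 to 120 N. Pads are 22 mm wide; open, the fingers measure 114 mm over their backs; the gripper's body (76 mm by 85 mm) begins 54 mm behind the grasp point. The pads swing forward as they close: fully open they stand 13 mm farther back than shut.
Start: joints at [-1.408, 0.434, 0.025, 1.573, -0.012, 1.134, -0.075], TCP at [164.202, 603.057, 256.323] pointing down, gripper open.
Joint ranges: [-2.62, 2.62], [-0.44, 2.09], [-1.27, 1.32], [0.08, 2.57], [-1.32, 4.46], [0.12, 2], [-2.74, 2.74]. Speed limits (rad/s): [2.22, 2.22, 3.01, 3.01, 3.14, 3.14, 3.14].

## Interface

Orientations are given as a unit quaternion [x, y, z, w].
In Python, from plant import readout, viewer, robot gives the robot as it stands.
- The arm moves only by the shell command python3 -m crank 'ROWS' [FORCE]. ROWS is JSON, a list of rows, each a list of 7 numbers: the closure, from 0 (fully open) to 1 (shut), then the shift along the world's x, y, z in units of 40 mm (1.0 is 40 mm), then the turn, a rotation vector about the world's x, y, z in units of 5 degrees (1.0 is 5 degrees). In form: [[hand, tx, ty, tz, rx, ry, rz], ...]. A call has exactly 10 rows; each row shifts and turns the commanded pose from where the row before left it; what a row does not reach is not made up. A row lasts 1/12 s, in which the tool goes at most 41.7 mm and 7.16 degrees, less where a joint would pass 70% of its speed; a pose out of reach is approached as far as the arm can. A call is refused whole if a number of a shift passes 1 or a number of a turn 1, either way. A call with a gripper value outside its range is refused whole. The fingers move at their own pace and stop on an object; FORCE is the grip in N (left out, the last holds). Time passes only in rows, so rows that do not move let the fingers close, or fill a call up. It gives the time, the measured TCP pose, the force, the opening and the grip force at its end, in the units of the state.
- readout.sense(): the state, without advancing time (a new reading comes with each control period).
- viewer.get_image(name): name is "scene" or "side" or "wrist"; returns a dict with "frame" (384x512x3 uint8, blue, green, red), "K" (3x3 intrinsics, pixels), "view" (4x4, takes a point from world to camera coordinates). Camera axes: x right, y down, z forward; pixel columns grow to the right and rows downward; lengths in mm; the calibration is good to about 2 mm. A picture is of the moment at which its call begins. There is no depth.
- robot.close_job(): hands the job in; it is judged then, once.
The state is a dict: "time": time; "joint_positions": joint angles; "dq": joint speeds; "effort": joint torques, N m; "ee_pos": TCP position; "tool_rot": TCP orientation; "wrist_force": force on the tool from outside, world axes, zero at the start; "torque": the same for the moment, N m; "width": finger opening in mm; "gripper_force": force on a finger pad.
Only numpy, scipy, OpenCV 4.12 (cv2) and the standard library are available. Lean on these libraries where they do the work, as an engineer would, in place of code of your own. Each camera call takes 0.05 s, during which the arm holds its last target. There are 200 camera calls.

## Task

Draw the bottom wooden swatch blank straight out of the mouth of the chute, leaving the three above it to settle down level inside the chute, neither pulled out nor lifted. Then lay it down gently, flat inside the free, blue-papered bay of the black drying tray, and let go. Leave the painted blank, the brush jar and the paint tubes where they are.

Things in the scene. Friction and masses are not known exactly. Their poses are not given: they have to be found in the camera images.
- chute_floor (a point): Centre of the floor of the fixed plywood chute, 40 mm above the table. x runs along the chute, mouth at -x (roughly to the robot's right), z up. Inside 144 (x) x 54 mm (y); side and back walls 4 mm thick, tops 104 mm above the table. At x = -74 mm two red gate posts, 16 mm wide, hold back the upper blanks; they end 21 mm above the floor, so only one blank passes beneath.
- chute: The same chute; origin on the table below the centre of its floor, same axes. Ahead of the gate a tongue 26 mm wide, level with the floor and 8 mm thick, runs out to x = -134 mm under the middle of the presented blank; the blank's long sides are free for fingers there.
- bottom_blank_center (a point): Centre of the bottom wooden blank, 140 x 50 x 16 mm (along its own x, y, z), about 70 g, white on top. It starts on the chute floor pushed 55 mm towards the mouth: 49 mm of it stand clear ahead of the gate. x is its length, -x end free. The others rest on it; as it is drawn they tip at the back, then drop 16 mm. It is clear of the gate when drawn about 90 mm.
- second_blank_center (a point): Centre of the second blank in the chute, 140 x 50 x 16 mm (along its own x, y, z), about 70 g, like the bottom one. Starts level, centred over the chute floor, lying on the one below.
- third_blank_center (a point): Centre of the third blank in the chute, 140 x 50 x 16 mm (along its own x, y, z), about 70 g, like the bottom one. Starts level, centred over the chute floor, lying on the one below.
- top_blank_center (a point): Centre of the fourth and top blank in the chute, 140 x 50 x 16 mm (along its own x, y, z), about 70 g, like the bottom one. Starts level, centred over the chute floor, lying on the one below.
- tray: Fixed black drying tray 170 x 195 mm (its x, y), origin on the table under its centre, z up. Floor 4 mm thick; lips and the middle rib 5 mm wide, their tops 10 mm above the table. Two bays, each 160 mm (x) by 90 mm (y) inside, centred at y = -47.5 and +47.5 mm.
- paper: Thin light-blue paper fixed on the floor of the free bay, 150 x 80 mm; origin at the bay's centre, 4 mm above the table; x along the bay's length. A blank lying there has its centre 12 mm above the table. Which bay is free varies.
- painted_blank_center (a point): Centre of the painted blank (green with yellow and blue), 140 x 50 x 16 mm (along its own x, y, z), about 70 g, lying in the other bay. Leave it.
- brush_jar_mid (a point): Blue pot with brushes, middle of its height; 80 mm across, 110 mm high, brushes to 260 mm above the table. Leave it.
- red_tube_mid (a point): Paint tube with a red band, 120 x 34 x 20 mm, lying on the table; its centre. Leave it.
- green_tube_mid (a point): Paint tube with a green band, 120 x 34 x 20 mm, lying on the table; its centre. Leave it.
Not all that is in view belongs to the job. What is shaped like the part that bears bottom_blank_center but orange, pink or purple is not meant.

How it is judged:
By the outcome, as a careful person would: the job done as asked, in the order asked, and still so for the second after the job is handed in, with the robot touching nothing.
It also fails if it takes over 45 s, if anything falls off the work surface, if the arm or the gripper's body presses on something with over 40 N, if the wrist force passes 120 N, or if a joint passes its speed limit or range.

## Working session

There is one attempt and no reset: what is moved stays moved. The work goes in short steps, Python scripts to look and compute and a shell command to move; the robot and the scene stay as the last step left them, time stands still between calls to the robot, and variables do not carry over. Pictures are saved under pics/ and viewed, at most 10 in all, crops included, and the job is handed in when it is done.

```bash
mkdir -p pics; cat > h.py <<'E'
import numpy as np,cv2
from plant import readout,viewer,robot
def cast(im,uv,z):
    V=np.array(im["view"]);R,t=V[:3,:3],V[:3,3];c=-R.T@t
    d=R.T@np.linalg.inv(im["K"])@np.array([uv[0],uv[1],1.]);return c+d*(z-c[2])/d[2]
def proj(im,p):
    V=np.array(im["view"]);q=np.array(im["K"])@(V[:3,:3]@np.array(p)+V[:3,3]);return q[:2]/q[2]
E
python3 - <<'E'
from h import *
s=readout.sense();print(s)
ims=[viewer.get_image(n) for n in("scene","side","wrist")]
for n,i in zip("abc",ims):
    cv2.imwrite(f"pics/{n}.png",cv2.resize(i["frame"],(800,600)))
    np.savez(f"{n}.npz",**{k:np.array(i[k]) for k in("frame","K","view")})
E
```

```text
{'time': 0.0, 'joint_positions': array([-1.40761097,  0.43522486,  0.02498091,  1.57411044, -0.01161058,
        1.1339464 , -0.0751184 ]), 'dq': array([0.00033944, 0.00138975, 0.00088292, 0.00012127, 0.00045878,
       0.00050758, 0.00028006]), 'effort': array([-8.12522430e-04, -6.70495391e+01,  1.02424007e+00, -3.16207767e+01,
        1.53767900e-02,  1.27149970e-02, -1.71600453e-05]), 'ee_pos': array([164.09920178, 602.60022216, 255.51967573]), 'tool_rot': array([ 1.32551402e-01,  9.91175832e-01, -7.71128313e-04, -3.52085380e-05]), 'wrist_force': array([-0.08160898,  0.92343969, -0.20232841]), 'torque': array([ 0.04786   ,  0.05496885, -0.01088154]), 'gripper_force': 0.0, 'width': 85.55595620149573}
```

View pics/a.png

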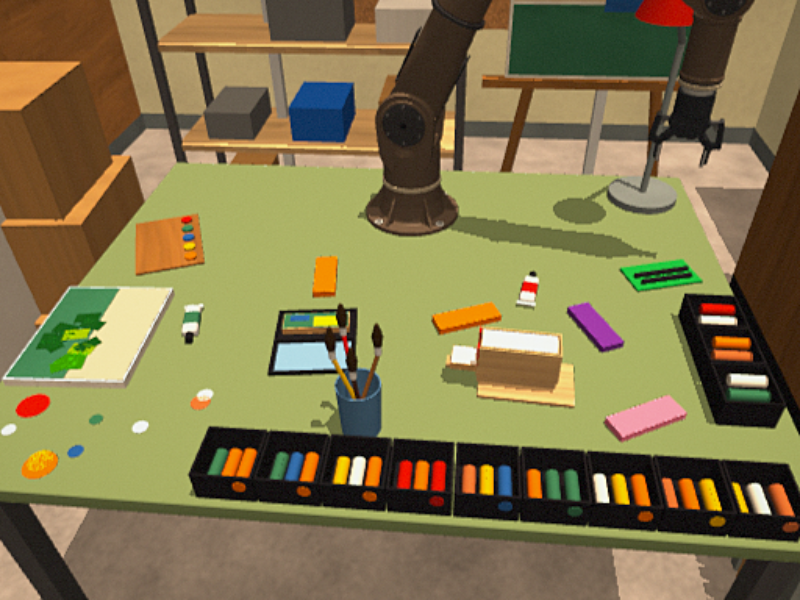

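View pics/b.png

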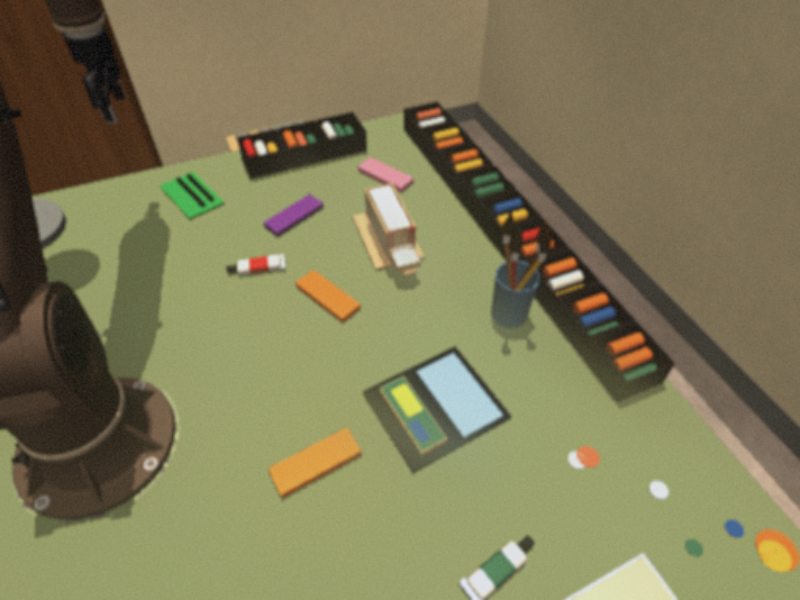

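View pics/c.png

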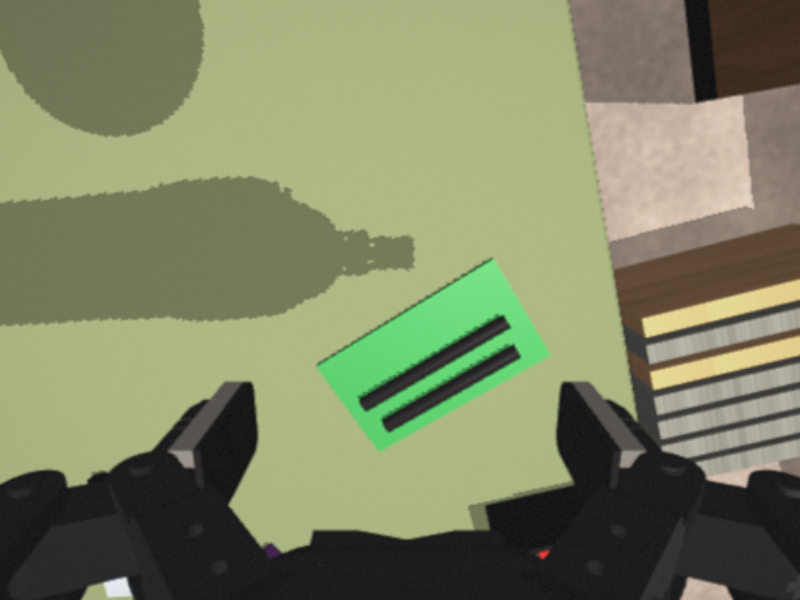

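Scene view (in 800x600 pixels) has the chute stack top at (520,342), the presented blank end at (463,357), the paper at (312,357) and the jar at (360,395). In the side view the stack is at (390,210), the blank end at (404,257) and the paper at (460,393). The wrist camera sees only the table.

```bash
python3 - <<'E'
from h import *
def comp(m,seed):
    n,l,st,c=cv2.connectedComponentsWithStats(m.astype(np.uint8))
    d=[np.hypot(*(c[k]-seed)) if st[k,4]>40 else 1e9 for k in range(1,n)];k=1+int(np.argmin(d))
    return (l==k).astype(np.uint8),st[k,4]
def rect(m,im,z):
    cn=max(cv2.findContours(m,0,2)[0],key=cv2.contourArea)[:,0]
    P=np.array([cast(im,p,z)[:2] for p in cn],np.float32)
    (c,s,a)=cv2.minAreaRect(P);b=cv2.boxPoints((c,s,a))
    e=[b[1]-b[0],b[2]-b[1]];L=max(e,key=np.linalg.norm)
    return np.round(c,1),np.round(s,1),round(float(np.degrees(np.arctan2(L[1],L[0])))%180,1)
for n,S in (("a",dict(top=(520,342,104),end=(463,357,56),paper=(312,357,4))),("b",dict(top=(390,208,104),end=(404,257,56),paper=(460,393,4)))):
    im=dict(np.load(n+".npz"));h=cv2.cvtColor(im["frame"],cv2.COLOR_BGR2HSV);H,Sa,V=cv2.split(h)
    w=(Sa<45)&(V>150);bl=(H>85)&(H<115)&(Sa>30)&(V>140)
    for k,(u,v,z) in S.items():
        m,a=comp(bl if k=="paper" else w,np.array([u,v])*.64)
        print(n,k,a,rect(m,im,z))
    jar={'a':(360,432,0),'b':(513,325,0)}[n];print("jar base edge",cast(im,np.array(jar[:2])*.64,0).round())
E
```

```text
a top 520 (array([623.5, 255.2]), array([133.8,  47.8]), 85.8)
a end 152 (array([616.3, 154.8]), array([42.6, 48. ]), 176.1)
a paper 588 (array([ 589.5, -163.4]), array([ 80.5, 118. ]), 96.4)
jar base edge [777. -23.   0.]
b top 404 (array([625.5, 255.4]), array([139.1,  47.6]), 86.1)
b end 145 (array([616.7, 155.1]), array([46.8, 46. ]), 85.2)
b paper 1417 (array([ 588.9, -148.1]), array([ 81.9, 150.9]), 97.3)
jar base edge [758. -53.   0.]
```

Both views agree. The chute is at about (624, 255) with yaw 85.8°, the presented end is at (617, 155), and the paper is at (589, −148) with yaw 97°. Now I'll move above the blank's end.

```bash
python3 -m crank '[[0.2,0.56,-0.57,0,0,0,-0.79],[0.2,0.56,-0.57,0,0,0,-0.79],[0.2,0.56,-0.57,0,0,0,-0.79],[0.2,0.56,-0.57,0,0,0,-0.79],[0.2,0.56,-0.57,0,0,0,-0.79],[0.2,0.56,-0.57,0,0,0,-0.79],[0.2,0.56,-0.57,0,0,0,-0.79],[0.2,0.56,-0.57,0,0,0,-0.79],[0.2,0.56,-0.57,0,0,0,-0.79],[0.2,0.56,-0.57,0,0,0,-0.79]]' 60
python3 -m crank '[[0.2,0.56,-0.57,-0.2,0,0,-0.79],[0.2,0.56,-0.57,-0.2,0,0,-0.79],[0.2,0.56,-0.57,-0.2,0,0,-0.79],[0.2,0.56,-0.57,-0.2,0,0,-0.79],[0.2,0.56,-0.57,-0.2,0,0,-0.79],[0.2,0.56,-0.57,-0.2,0,0,-0.79],[0.2,0.56,-0.57,-0.2,0,0,-0.79],[0.2,0.56,-0.57,-0.2,0,0,-0.79],[0.2,0.56,-0.57,-0.2,0,0,-0.79],[0.2,0,0,0,0,0,0]]'
cat >> h.py <<'E'
from scipy.spatial.transform import Rotation as Ro
def st():
    s=readout.sense();R=Ro.from_quat(s["tool_rot"]).as_matrix()
    print("t",round(s["time"],2),"p",s["ee_pos"].round(1),"yaw_y",round(float(np.degrees(np.arctan2(R[1,1],R[0,1]))),1),"z",R[:,2].round(3),"w",round(s["width"],1),"g",round(s["gripper_force"],1),"F",s["wrist_force"].round(1));return s
E
python3 - <<'E'
from h import *
st()
im=viewer.get_image("wrist");cv2.imwrite("pics/d.png",cv2.resize(im["frame"],(800,600)))
np.savez("d.npz",**{k:np.array(im[k]) for k in("frame","K","view")})
for x in(-125,-76):
  for y in(-25,25):
    a=np.radians(85.8);p=[624.5+x*np.cos(a)-y*np.sin(a),255.3+x*np.sin(a)+y*np.cos(a),56];print(x,y,(proj(im,p)/.64).round())
E
```

```text
time: 0.98
ee_pos: [389.0, 373.7, 256.2]
tool_rot: [0.461, 0.887, -0.0, -0.0]
wrist_force: [1.1, 0.6, -0.2]
width: 68.2
gripper_force: 0.0
time: 1.82
ee_pos: [593.0, 162.8, 183.0]
tool_rot: [0.713, 0.701, -0.001, 0.002]
wrist_force: [0.1, -0.9, 0.0]
width: 68.1
gripper_force: 0.0
t 1.82 p [593.  162.8 183. ] yaw_y -1.0 z [ 0.001 -0.005 -1.   ] w 68.1 g 0.0 F [ 0.1 -0.9  0. ]
-125 -25 [499. 362.]
-125 25 [403. 357.]
-76 -25 [510. 269.]
-76 25 [409. 264.]
```

View pics/d.png

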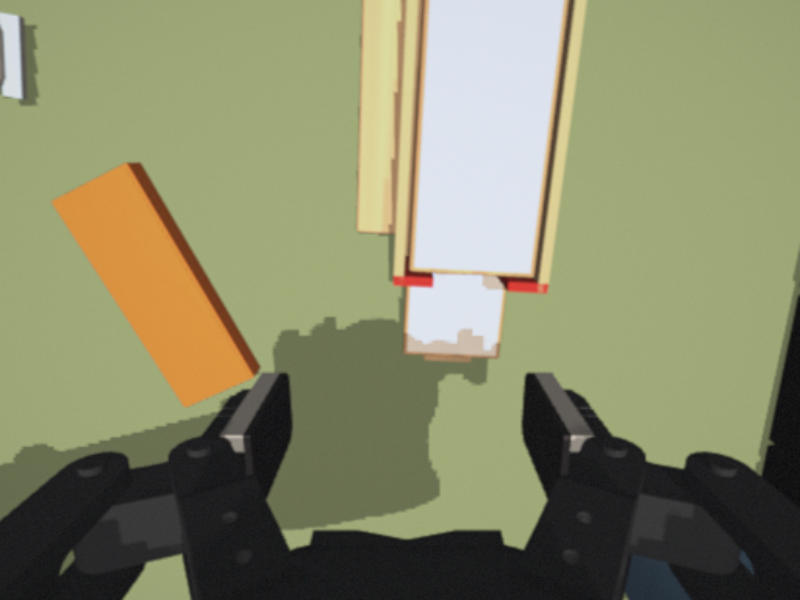

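The wrist view shows the blank's end corners at (405,352) and (498,357), within about 2 mm of my prediction. The gate posts are behind it. Descend and close.

```bash
python3 -m crank '[[0.2,0.3,-0.16,0,0,0,-0.32],[0.2,0.3,-0.16,0,0,0,-0.32],[0.2,0,0,-0.6,0,0,0],[0.2,0,0,-0.6,0,0,0],[0.2,0,0,-0.6,0,0,0],[0.2,0,0,-0.5,0,0,0],[0.2,0,0,-0.4,0,0,0],[0.2,0,0,-0.23,0,0,0],[0.2,0,0,0,0,0,0],[0.2,0,0,0,0,0,0]]'
python3 - <<'E'
from h import *
st()
im=viewer.get_image("wrist");cv2.imwrite("pics/e.png",cv2.resize(im["frame"],(800,600)))
a,b=np.load("a.npz"),np.load("b.npz")
# brush tips by two-view triangulation
def tri(u,v):
    P=[np.array(i["K"])@np.array(i["view"])[:3] for i in(a,b)]
    X=cv2.triangulatePoints(P[0],P[1],np.array(u,float)*.64,np.array(v,float)*.64);return (X[:3]/X[3]).ravel().round()
for u in((330,335),(342,312),(377,330)):
    print(u,[tri(u,v) for v in((507,238),(513,250),(543,257))])
E
```

```text
time: 2.7
ee_pos: [613.5, 157.6, 67.3]
tool_rot: [0.728, 0.686, -0.0, -0.0]
wrist_force: [0.9, 0.3, -0.1]
width: 68.6
gripper_force: 0.0
t 2.7 p [613.5 157.6  67.3] yaw_y -3.4 z [-0.  0. -1.] w 68.6 g 0.0 F [ 0.9  0.3 -0.1]
(330, 335) [array([739., -49., 209.]), array([735., -57., 200.]), array([760., -69., 207.])]
(342, 312) [array([717., -44., 230.]), array([715., -52., 222.]), array([742., -64., 230.])]
(377, 330) [array([735.,   4., 200.]), array([733.,  -5., 191.]), array([764., -18., 203.])]
```

View pics/e.png

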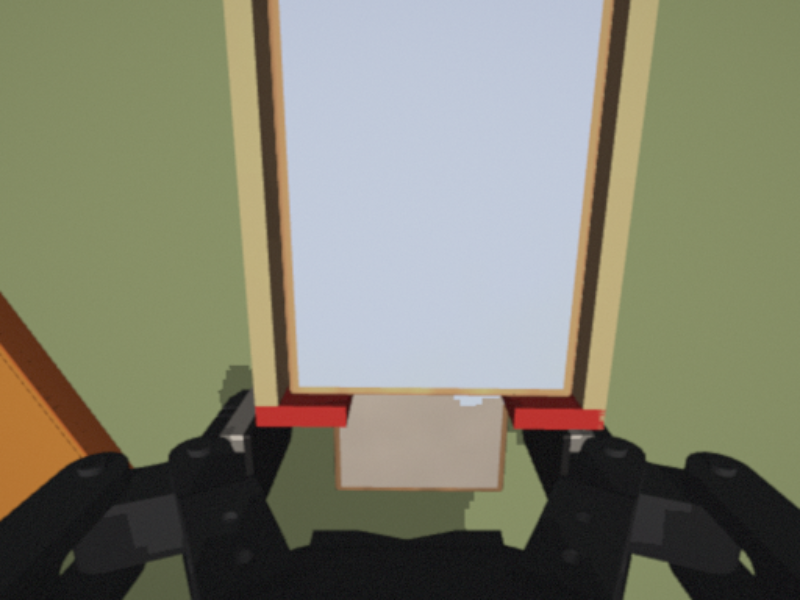

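Fingers straddle the blank end (340–503, 488), about 4 mm off sideways. I'll correct that by +3 mm in x and −8 mm in y, then grip.

```bash
python3 -m crank '[[0.2,0.08,-0.2,-0.02,0,0,-0.1],[0.2,0,0,0,0,0,0],[0.5,0,0,0,0,0,0],[0.5,0,0,0,0,0,0],[1,0,0,0,0,0,0],[1,0,0,0,0,0,0],[1,0,0,0,0,0,0],[1,0,0,0,0,0,0],[1,0,0,0,0,0,0],[1,0,0,0,0,0,0]]' 60; python3 -c "
from h import *
st()"
```

```text
time: 3.58
ee_pos: [617.6, 148.6, 67.4]
tool_rot: [0.731, 0.682, 0.001, 0.0]
wrist_force: [-0.6, -1.8, 6.1]
width: 48.2
gripper_force: 62.2
t 3.58 p [617.6 148.6  67.4] yaw_y -4.0 z [ 0.001  0.    -1.   ] w 48.2 g 62.2 F [-0.6 -1.8  6.1]
```

Gripped at 62 N. Draw straight out along (−0.073, −0.997).

```bash
python3 -m crank '[[1,-0.01,-0.1,0,0,0,0],[1,-0.015,-0.2,0,0,0,0],[1,-0.015,-0.2,0,0,0,0],[1,-0.015,-0.2,0,0,0,0],[1,-0.015,-0.2,0,0,0,0],[1,-0.015,-0.2,0,0,0,0],[1,-0.015,-0.2,0,0,0,0],[1,-0.015,-0.2,0,0,0,0],[1,-0.015,-0.2,0,0,0,0],[1,-0.015,-0.2,0,0,0,0]]'
python3 -m crank '[[1,-0.015,-0.2,0,0,0,0],[1,-0.015,-0.2,0,0,0,0],[1,-0.015,-0.2,0,0,0,0],[1,-0.015,-0.2,0,0,0,0],[1,-0.015,-0.2,0,0,0,0],[1,-0.015,-0.2,0,0,0,0],[1,-0.015,-0.2,0,0,0,0],[1,-0.015,-0.2,0,0,0,0],[1,0,0,0,0,0,0],[1,0,0,0,0,0,0]]'
python3 - <<'E'
from h import *
st()
a=viewer.get_image("scene");b=viewer.get_image("side");c=viewer.get_image("wrist")
A=cv2.resize(a["frame"][180:280,260:390],None,fx=3,fy=3,interpolation=2)
B=cv2.resize(b["frame"][90:240,190:330],(int(140*300/150),300),interpolation=2)[:, :390]
B=cv2.resize(B,(390,300));C=cv2.resize(c["frame"],(390,292))
C=np.vstack([C,np.zeros((8,390,3),np.uint8)])
cv2.imwrite("pics/f.png",np.vstack([np.hstack([A,B]),np.hstack([C,C*0])]))
E
```

```text
time: 4.42
ee_pos: [611.5, 72.9, 66.7]
tool_rot: [0.731, 0.682, 0.001, 0.0]
wrist_force: [0.8, 2.6, 4.8]
width: 47.9
gripper_force: 62.0
time: 5.25
ee_pos: [606.2, 7.7, 66.2]
tool_rot: [0.732, 0.682, -0.0, 0.0]
wrist_force: [-0.7, -1.7, 1.5]
width: 48.3
gripper_force: 61.7
t 5.25 p [606.2   7.7  66.2] yaw_y -4.1 z [-0.    -0.001 -1.   ] w 48.3 g 61.7 F [-0.7 -1.7  1.5]
```

View pics/f.png

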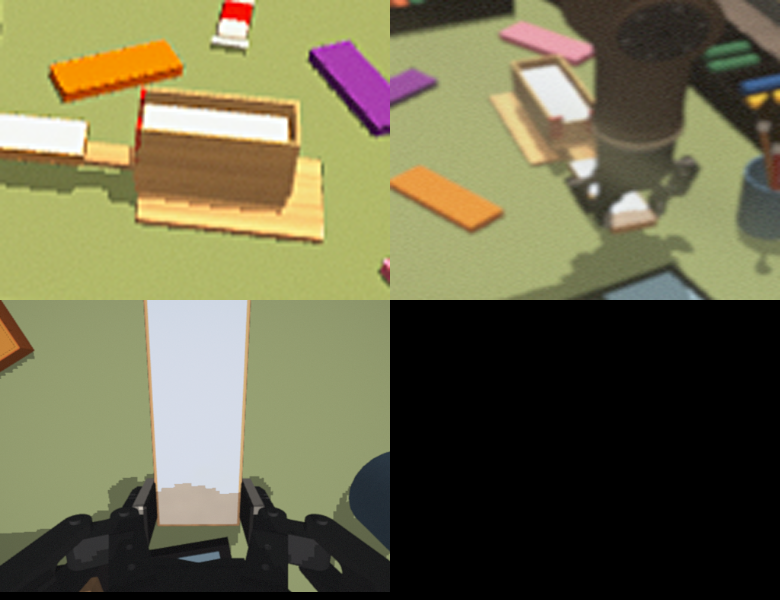

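The blank is out and straight in the grip, with its front end at (197,524) in the lower panel. The other three have settled level inside the chute. Carry it towards the bay.

```bash
python3 -m crank '[[1,-0.03,-0.3,0.1,0,0,0],[1,-0.03,-0.5,0.1,0,0,0],[1,-0.03,-0.6,0.1,0,0,0.3],[1,-0.03,-0.7,0,0,0,0.4],[1,-0.03,-0.7,0,0,0,0.4],[1,-0.03,-0.7,0,0,0,0.4],[1,-0.03,-0.6,0,0,0,0.4],[1,-0.03,-0.5,0,0,0,0.36],[1,-0.03,-0.4,0,0,0,0],[1,0,-0.2,0,0,0,0]]'
python3 - <<'E'
from h import *
st()
s=[viewer.get_image(n) for n in("wrist","scene","side")]
A=[cv2.resize(s[0]["frame"],(400,300)),cv2.resize(s[1]["frame"][170:290,140:300],(400,300)),cv2.resize(s[2]["frame"][180:330,200:400],(400,300))]
cv2.imwrite("pics/g.png",np.vstack([np.hstack(A[:2]),np.hstack([A[2],A[2]*0])]))
np.savez("g.npz",**{k:np.array(s[0][k]) for k in("frame","K","view")})
E
```

```text
time: 6.23
ee_pos: [594.4, -202.6, 78.5]
tool_rot: [0.662, 0.75, -0.001, 0.0]
wrist_force: [0.1, -0.7, 0.2]
width: 48.3
gripper_force: 61.8
t 6.23 p [ 594.4 -202.6   78.5] yaw_y 7.1 z [-0.    -0.002 -1.   ] w 48.3 g 61.8 F [ 0.1 -0.7  0.2]
```

View pics/g.png

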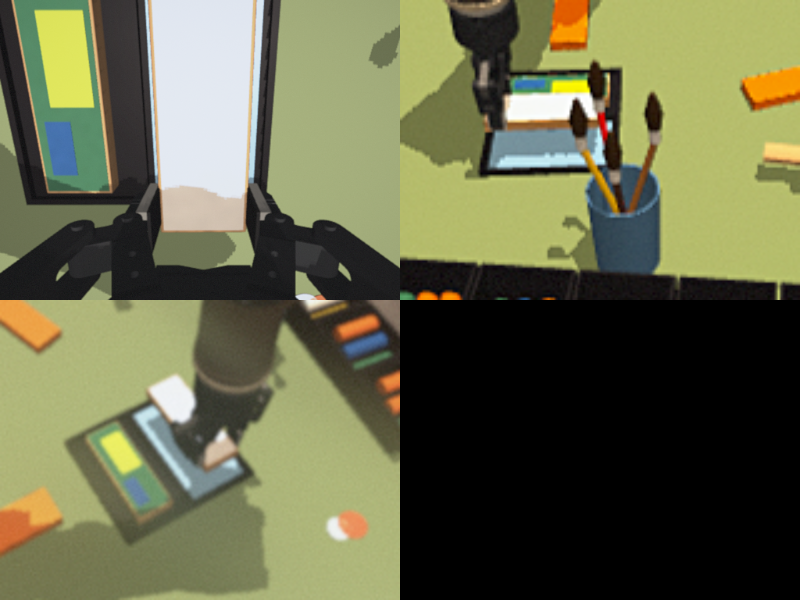

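Wrist panel: blank end at (203,231) and tray near edge at about (28,203). The blank's tip position is to be checked against the tray end.

```bash
python3 - <<'E'
from h import *
g=dict(np.load("g.npz"));k=1.28
a=np.radians(97.2);u=np.array([np.cos(a),np.sin(a)]);n=np.array([-u[1],u[0]]);c=np.array([589,-148.])
for nm,p,z in(("blankL",(162,231),67),("blankR",(245,231),67),("farL",(152,5),67),("farR",(257,5),67),("trayNearL",(27,203),10),("trayNearR",(125,204),10),("lipR",(277,10),10),("paperR",(266,10),4),("painted near",(46,193),20),("painted nearR",(113,192),20)):
    q=cast(g,np.array(p)*k,z)[:2];print(nm,q.round(1),"bay x,y",((q-c)@u).round(1),((q-c)@n).round(1))
E
```

```text
blankL [ 572.3 -221.1] bay x,y -70.4 25.8
blankR [ 620. -215.] bay x,y -70.4 -22.3
farL [ 558.3 -104.9] bay x,y 46.6 25.1
farR [605.4 -98.9] bay x,y 46.6 -22.5
trayNearL [ 455.9 -247.9] bay x,y -82.4 144.6
trayNearR [ 534.7 -238.8] bay x,y -83.3 65.3
lipR [627.9 -84.8] bay x,y 57.8 -46.6
paperR [621.9 -84.1] bay x,y 59.2 -40.7
painted near [ 477.7 -231.4] bay x,y -68.8 120.9
painted nearR [ 528.  -224.2] bay x,y -68.0 70.1
```

The blank lies within 2 mm of the bay's centre. Lower it gently.

```bash
python3 -m crank '[[1,0.04,0.03,-0.1,0,0,0],[1,0,0,-0.2,0,0,0],[1,0,0,-0.2,0,0,0],[1,0,0,-0.2,0,0,0],[1,0,0,-0.2,0,0,0],[1,0,0,-0.1,0,0,0],[1,0,0,-0.06,0,0,0],[1,0,0,-0.03,0,0,0],[1,0,0,0,0,0,0],[1,0,0,0,0,0,0]]'
```

```text
time: 7.22
ee_pos: [597.4, -197.9, 35.0]
tool_rot: [0.661, 0.751, 0.0, 0.0]
wrist_force: [0.1, -0.1, -0.6]
width: 48.0
gripper_force: 61.8
```

```bash
python3 -m crank '[[1,0,-0.08,0,0,0,0],[1,0,0,-0.02,0,0,0],[1,0,0,-0.02,0,0,0],[1,0,0,-0.02,0,0,0],[1,0,0,-0.01,0,0,0],[1,0,0,-0.01,0,0,0],[1,0,0,0,0,0,0],[1,0,0,0,0,0,0],[1,0,0,0,0,0,0],[1,0,0,0,0,0,0]]'
```

```text
time: 8.05
ee_pos: [597.2, -200.9, 31.5]
tool_rot: [0.661, 0.751, 0.0, -0.0]
wrist_force: [0.2, 0.8, -0.6]
width: 48.6
gripper_force: 61.8
```

Not in contact yet; continue in finer steps.

```bash
python3 -m crank '[[1,0,0,-0.01,0,0,0],[1,0,0,-0.01,0,0,0],[1,0,0,-0.01,0,0,0],[1,0,0,-0.01,0,0,0],[1,0,0,0,0,0,0],[1,0,0,0,0,0,0],[1,0,0,0,0,0,0],[1,0,0,0,0,0,0],[1,0,0,0,0,0,0],[1,0,0,0,0,0,0]]'
```

```text
time: 8.88
ee_pos: [597.3, -200.9, 31.4]
tool_rot: [0.661, 0.751, 0.0, 0.0]
wrist_force: [-5.2, 1.4, 15.7]
width: 48.1
gripper_force: 63.6
```

Contact at 31.4 mm, the height expected. Back off the 1 mm, open a little (to about 60 mm, inside the lips), then lift.

```bash
python3 -m crank '[[1,0,0,0.03,0,0,0],[0.4,0,0,0,0,0,0],[0.36,0,0,0,0,0,0],[0.33,0,0,0,0,0,0],[0.32,0,0,0,0,0,0],[0.32,0,0,0,0,0,0],[0.32,0,0,0,0,0,0],[0.32,0,0,0,0,0,0],[0.32,0,0,0,0,0,0],[0.32,0,0,0,0,0,0]]'
```

```text
time: 9.72
ee_pos: [597.2, -201.0, 31.1]
tool_rot: [0.661, 0.751, -0.0, 0.0]
wrist_force: [-0.7, 0.8, 0.1]
width: 58.2
gripper_force: 0.0
```

```bash
python3 -m crank '[[0.32,0,0,0.1,0,0,0],[0.32,0,0,0.2,0,0,0],[0.32,0,0,0.3,0,0,0],[0.32,0,0,0.6,0,0,0],[0.32,0,0,0.8,0,0,0],[0.32,-0.3,0,0.8,0,0,0],[0.32,-0.5,-0.5,0.6,0,0,0],[0.32,-0.5,-0.5,0.4,0,0,0],[0.32,-0.4,-0.4,0,0,0,0],[0.32,0,0,0,0,0,0]]'
python3 - <<'E'
from h import *
st()
s=[viewer.get_image(n) for n in("wrist","scene","side","scene")]
A=[cv2.resize(s[0]["frame"],(400,300)),cv2.resize(s[1]["frame"][170:290,140:300],(400,300)),cv2.resize(s[2]["frame"][100:325,200:400],(400,300)),cv2.resize(s[3]["frame"][180:280,260:390],(400,300))]
cv2.imwrite("pics/i.png",np.vstack([np.hstack(A[:2]),np.hstack(A[2:])]))
E
```

```text
time: 10.55
ee_pos: [525.9, -262.2, 186.3]
tool_rot: [0.663, 0.749, -0.0, 0.002]
wrist_force: [-0.4, -0.4, 0.0]
width: 57.9
gripper_force: 0.0
t 10.55 p [ 525.9 -262.2  186.3] yaw_y 6.9 z [ 0.002 -0.003 -1.   ] w 57.9 g 0.0 F [-0.4 -0.4  0. ]
```

View pics/i.png

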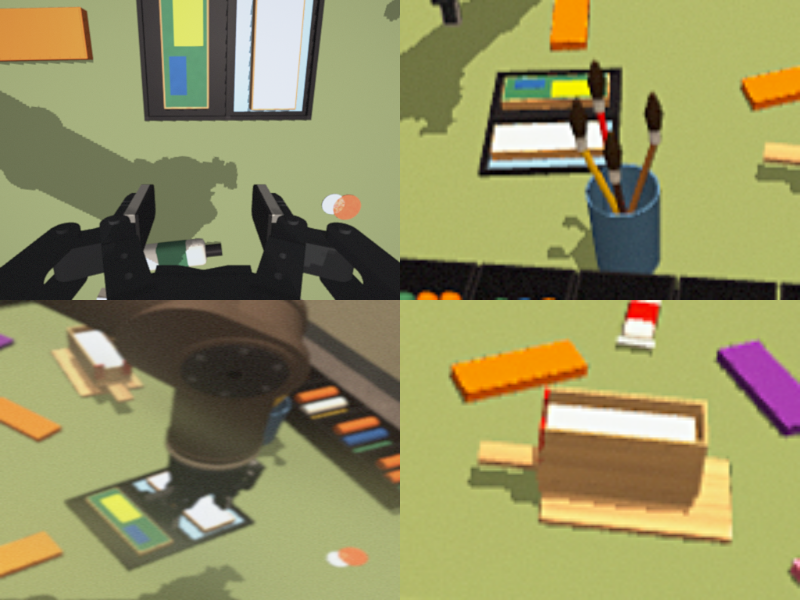

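The blank lies flat in the blue bay (wrist panel 252–305, end at row 110). The chute stack is level, and the painted blank and jar are untouched. Hand in.

```bash
python3 -c "
from plant import robot
print(robot.close_job())"
```

```text
the job is handed in; nothing more can be done
None
```

I drew the bottom blank straight out and laid it flat in the blue-papered bay, leaving the other three level in the chute, and handed the job in after about 11 s of robot time; no verdict came back.

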